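Show where the stray awl belongs

ROBOT

A 6-joint arm with a two-finger parallel gripper is mounted at the origin on the work surface. World frame = base frame: x ahead of the robot, y to its left, z up, the work surface at z = 0. Lengths are in m, angles in rad, forces in N, time in s.
With the tool pointing down it reaches from about 0.375 to 0.9 m from the base axis. Payload 3.1 kg.
Tool frame: the origin (TCP) lies midway between the tips of the shut fingers; the grasp point (between the pads) lies 19 mm behind it; z points along the fingers, y is the line along which they close (so a half turn about z gives the same grasp; the last joint's range is limited). The gripper opens to 87 mm and grips with 3 to 60 N. Pads are 19 mm wide; open, the fingers measure 117 mm over their backs; the gripper's body (75 mm by 190 mm) begins 51 mm behind the grasp point.
Start: joints at [-1.494, 0.527, 1.433, -0, 1.181, -0.178], TCP at [0.158, -0.605, 0.223] pointing down, gripper open.
Joint ranges: [-3.08, 3.08], [-0.75, 2.2], [0.22, 2.44], [-1.43, 4.57], [0, 2.65], [-2.85, 2.85]. Speed limits (rad/s): [2.79, 2.79, 3.14, 3.14, 3.14, 3.14].

INTERFACE

Orientations are given as a unit quaternion [x, y, z, w].
In Python, from rig import status, imaging, order gives the robot as it stands.
- The arm moves only by the tool arm_command, never from a script. Its argument "deltas" is one flat list of numbers, 5 for each row, row after row: the opening, from -1 (shut) to 1 (fully open), so that 0 is half open, then the shift along the tool's x, y, z in m, then the turn about the tool's z in rad. In form: [gripper, tx, ty, tz, roll, gripper, tx, ty, tz, roll, ...]. A call has 1 to 12 rows; each row shifts and turns the commanded pose from where the row before left it, along the tool's axes as they then stand; what a row does not reach is not made up. A row lasts 1/8 s, in which the tool goes at most 62.5 mm and 10.7 degrees, less where a joint would pass 70% of its speed; a pose out of reach is approached as far as the arm can. A call with a gripper value outside its range is refused whole. The fingers move at their own pace and stop on an object; "newtons" is the grip in N (left out, the last holds). Time passes only in rows, so rows that do not move let the fingers close. It gives the time, the measured TCP pose, the force, the opening and the grip force at its end, in the units of the state.
- status.get_obs(): the state, without advancing time (a new reading comes with each control period).
- imaging.camera(name): name is "scene" or "top"; returns (picture, depth): 480x640x3 uint8, red, green, blue; 480x640 float32, m along the optical axis (not along the pixel's ray), 0 where there is no reading.
- imaging.camera_params(name): a dict with "intrinsics" (3x3 intrinsics, pixels), "camera_from_world" (4x4, takes a point from world to camera coordinates). Camera axes: x right, y up, looking along -z (the intrinsics and any distortion apply to the point x, -y, -z); pixel columns grow to the right and rows downward; lengths in m; the calibration is good to about 2 mm. A picture is of the moment at which its call begins. camera_params takes no time and is no camera call.
- order.hand_in(): hands the job in; it is judged then, once.
The state is a dict: "time": time; "q": joint angles; "joint_velocities": joint speeds; "joint_torque": joint torques, N m; "position": TCP position; "tool_rot": TCP orientation; "ft_force": force on the tool from outside, world axes, zero at the start; "moment": the same for the moment, N m; "grip_width": finger opening in m; "grip_force": force on a finger pad.
Only numpy, scipy, OpenCV 4.12 (cv2) and the standard library are available. Lean on these libraries where they do the work, as an engineer would, in place of code of your own. Each camera call takes 0.05 s, during which the arm holds its last target. There are 200 camera calls.

TASK

Show the apprentice how to tidy up by pointing only: from straight above, bring your fingertips to about three centimetres over the handle of the awl left lying on the bench (short barrel handle like those in the rack, thin spike) and keep still there for two full seconds, then do the same over the centre of the one empty hole in the awl rack. Come down to each from well above, so that you never point closely at another tool, and touch nothing at all. Then raise the hand so that it is clearly more than 20 cm above the bench, and finish there.

Things in the scene. Friction and masses are not known exactly. Their poses are not given: they have to be found in the camera images.
- stray_handle (a point): The awl left out on the bench: centre of its handle. Dark wooden barrel handle 50 mm long and 28 mm in diameter with a thin plain steel spike (6 mm thick, 40 mm) sticking out of one end, lying flat on the bench, the same handle as those in the rack. This point is on the handle's axis, 14 mm above the bench; handle top 28 mm above the bench. The spike points along +x of this point.
- stray: The same awl left out; origin under the middle of its handle, at bench height; +x along the spike.
- hole_mouth (a point): The rack's one empty hole: centre of its mouth, level with the rack's top face, 45 mm above the bench. Round, 15 mm in diameter, 45 mm deep, vertical. The nearest standing awls are 60 mm away along the row (centre to centre), so about 90 mm is free between two neighbouring handles.
- rack: Fixed pale wooden block, 60 mm (x) by 300 mm (y) by 45 mm high, with five holes in a row along its y axis at -120, -60, 0, 60 and 120 mm; four hold an awl, one is empty. Origin: centre of its underside.
- awl1: An awl standing in the rack, spike down, the handle (28 mm diameter, 50 mm tall) above the rack. Origin: centre of the handle's lower end, 45 mm above the bench; handle top 95 mm above the bench, directly above the origin. Lifts out freely if pulled; must not be touched.
- awl2: An awl standing in the rack, spike down, the handle (28 mm diameter, 50 mm tall) above the rack. Origin: centre of the handle's lower end, 45 mm above the bench; handle top 95 mm above the bench, directly above the origin. Lifts out freely if pulled; must not be touched.
- awl3: An awl standing in the rack, spike down, the handle (28 mm diameter, 50 mm tall) above the rack. Origin: centre of the handle's lower end, 45 mm above the bench; handle top 95 mm above the bench, directly above the origin. Lifts out freely if pulled; must not be touched.
- awl4: An awl standing in the rack, spike down, the handle (28 mm diameter, 50 mm tall) above the rack. Origin: centre of the handle's lower end, 45 mm above the bench; handle top 95 mm above the bench, directly above the origin. Lifts out freely if pulled; must not be touched.
- screwdriver: Bystander: screwdriver, 160 mm long, lying along its x, with a long (80 mm) dark wooden handle, 26 mm thick, and a long steel shaft with a flat tip; under 35 mm high. Origin beneath its middle.
- brush: Bystander: glue brush, 130 mm long, lying along its x; under 35 mm high. Origin beneath its middle.
- folder: Bystander: flat bone folder, a pale bar 120 x 22 x 7 mm lying along its x. Origin beneath its middle.
- hammer: Bystander: hammer 240 mm long lying at the right of the bench. Origin beneath its middle.
- jar: Bystander: upright glass jar with lid, 72 mm diameter, 100 mm tall, at the left of the bench. Origin: centre of its underside.
- tin: Bystander: flat round brass tin, 84 mm diameter, 26 mm high, at the left of the bench. Origin: centre of its underside.
- last: Bystander: wooden shoe last, about 220 mm long and 90 mm high, at the right of the bench. Origin: on its underside.

How it is judged:
On the way, in this order (a step that is already met when the one before it is completed fails the run):
1. point at the awl left out: over the middle of its handle, fingertips just above it, for two seconds (horizontal distance between the grasp point and stray_handle below 0.02 m and height (world z) of the grasp point between 0.04 and 0.115 m), for 1.9 s.
2. point at the rack's empty hole: over its centre, fingertips just above it, for two seconds (horizontal distance between the grasp point and hole_mouth below 0.02 m and height (world z) of the grasp point between 0.06 and 0.135 m), for 1.9 s.
At the end, for the whole second after the job is handed in: Both places have been pointed at in order, each for 1.9 s with the grasp point within 20 mm sideways of it and (awl) 40 to 115 mm or (hole) 60 to 135 mm above the bench; the hand is now more than 200 mm above the bench, and every loose thing is at rest within 6 mm of where it started (height (world z) of the grasp point above 0.2 m and distance of each of awl1, awl2, awl3, awl4, stray, screwdriver, brush, folder, hammer, jar, tin, last from where it was at the start of the episode below 0.006 m and linear speed of each of stray, awl1, awl2, awl3, awl4 below 0.02 m/s); the robot touches nothing.
It fails at once if the robot touches something (contact force between any of the fingers, the arm and anything else above 0.3 N).
It fails at once if something on the bench is shifted or lifted (distance of any of awl1, awl2, awl3, awl4, stray, screwdriver, brush, folder, hammer, jar, tin, last from where it was at the start of the episode above 0.01 m).
It fails at once if the hand comes down over an awl in the rack, pointing at it instead of the empty hole ((horizontal distance between the grasp point and awl1 below 0.02 m and height (world z) of the grasp point below 0.137 m) or (horizontal distance between the grasp point and awl2 below 0.02 m and height (world z) of the grasp point below 0.137 m) or (horizontal distance between the grasp point and awl3 below 0.02 m and height (world z) of the grasp point below 0.137 m) or (horizontal distance between the grasp point and awl4 below 0.02 m and height (world z) of the grasp point below 0.137 m)).
It fails at once if the hand comes down over another tool lying on the bench, pointing at it instead of the awl ((horizontal distance between the grasp point and screwdriver below 0.02 m and height (world z) of the grasp point below 0.115 m) or (horizontal distance between the grasp point and brush below 0.02 m and height (world z) of the grasp point below 0.115 m) or (horizontal distance between the grasp point and folder below 0.02 m and height (world z) of the grasp point below 0.115 m)).
It also fails if it takes over 45 s, if anything falls off the work surface, if the arm or the gripper's body presses on something with over 40 N, if the wrist force passes 120 N, or if a joint passes its speed limit or range.

## Working session

There is one attempt and no reset: what is moved stays moved. The work goes in short steps, Python scripts to look and compute and a tool call to move; the robot and the scene stay as the last step left them, time stands still between calls to the robot, and variables do not carry over. Pictures are saved under pics/ and viewed, at most 10 in all, crops included, and the job is handed in when it is done.

Besides the shell and the picture viewer there is one more tool, called after "Request:" in YAML: its name, and indented under it one key for each argument. arm_command: Moves the arm, as the interface text tells. Its arguments: {"type":"object","properties":{"deltas":{"type":"array"},"newtons":{"type":"number"}},"required":["deltas"]}

```bash
mkdir -p pics; python3 - <<'E'
from rig import status, imaging
import cv2,numpy as np
for n in("top","scene"):
    p,d=imaging.camera(n); cv2.imwrite(f"pics/{n}0.png",p[:,:,::-1]); np.savez(f"{n}0.npz",p=p,d=d)
    c=imaging.camera_params(n); print(n,np.round(c["intrinsics"],1).tolist(),np.round(c["camera_from_world"],3).tolist(),[k for k in c])
o=status.get_obs();print(o["time"],o["position"],o["tool_rot"],o["grip_width"])
E
```

```text
top [[466.9, 0.0, 316.0], [0.0, 466.9, 240.6], [0.0, 0.0, 1.0]] [[-0.001, -1.0, 0.01, -0.0], [0.99, 0.001, 0.144, -0.496], [-0.144, 0.01, 0.989, -0.997], [0.0, 0.0, 0.0, 1.0]] ['intrinsics', 'camera_from_world']
scene [[540.6, 0.0, 323.5], [0.0, 540.6, 239.7], [0.0, 0.0, 1.0]] [[-0.805, 0.593, 0.001, 0.362], [-0.379, -0.515, 0.769, 0.133], [0.457, 0.619, 0.639, -1.557], [0.0, 0.0, 0.0, 1.0]] ['intrinsics', 'camera_from_world']
0.1 [ 0.15753267 -0.60415101  0.22166386] [ 9.91892185e-01  1.27078497e-01  5.18641423e-05 -9.72745088e-04] 0.08668498362209
```

View pics/top0.png

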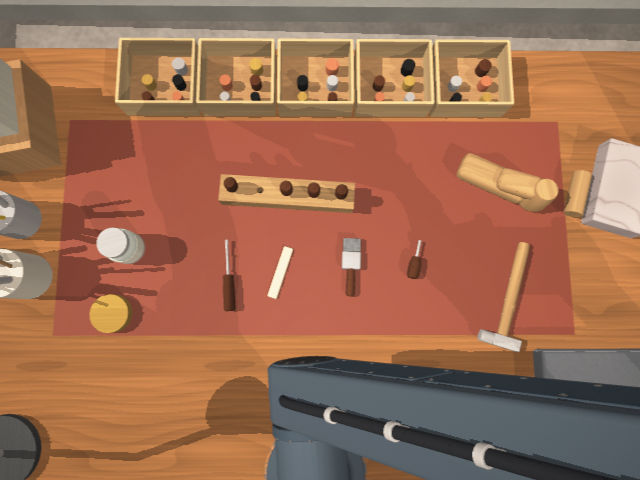

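View pics/scene0.png

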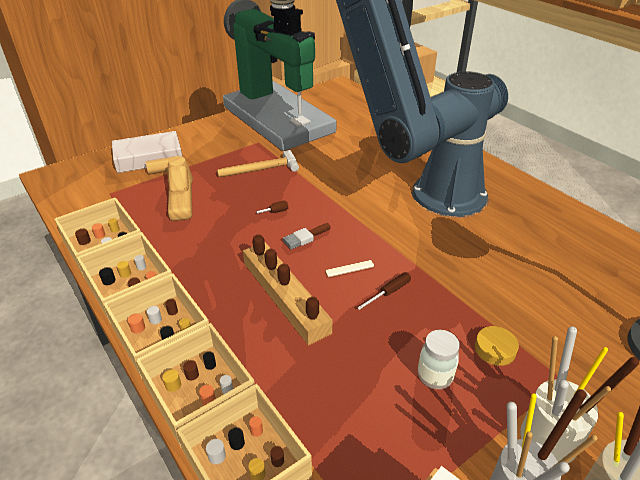

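The top view shows the stray awl's handle at about (414,268), with the spike pointing up to (420,242). The empty rack hole is at about (260,190), between the handles at (231,184) and (286,187). The brush (350,280), folder (280,272) and screwdriver (229,290) lie to the left of the stray awl. The scene view agrees.

```bash
cat > h.py <<'E'
import cv2,numpy as np
from rig import imaging
def ray(n,uv,z):
    c=imaging.camera_params(n);K=np.array(c["intrinsics"]);T=np.array(c["camera_from_world"])
    v=np.linalg.inv(K)@[uv[0],uv[1],1]; d=T[:3,:3].T@(v*[1,-1,-1]); o=-T[:3,:3].T@T[:3,3]
    return o+d*(z-o[2])/d[2]
def blobs(n,p,roi,vmax=85,amin=8):
    x0,y0,x1,y1=roi; s=p[y0:y1,x0:x1]; m=(s[:,:,0]<vmax).astype(np.uint8)
    k,_,st,ce=cv2.connectedComponentsWithStats(m)
    return [((ce[i]+[x0,y0]).round(1),st[i][4]) for i in range(1,k) if st[i][4]>=amin]
E
python3 - <<'E'
from h import *
top=np.load("top0.npz")["p"]; sc=np.load("scene0.npz")["p"]
for n,p,roi,z in (("top",top,(400,230,432,285),.014),("scene",sc,(250,195,295,220),.014),("top",top,(222,170,355,210),.07),("scene",sc,(245,230,325,325),.07)):
    for c,a in blobs(n,p,roi): print(n,c,a,ray(n,c,z).round(4))
print("hole", ray("top",(260,190),.045).round(4))
s=top[183:198,250:272,0]; print(s)
im=np.hstack([cv2.resize(top[165:215,215:360],None,fx=4,fy=4,interpolation=2),cv2.resize(top[230:280,395:435],None,fx=4,fy=4,interpolation=2)]);cv2.imwrite("pics/c.png",im[:,:,::-1])
E
```

```text
top [418.3 269.2] 26 [ 0.4342 -0.2299  0.014 ]
scene [277.  209.9] 44 [ 0.4514 -0.2105  0.014 ]
top [232.4 187. ] 70 [0.6082 0.1816 0.07  ]
top [286.9 191.7] 50 [0.598  0.0633 0.07  ]
top [314.2 193.4] 48 [0.5943 0.004  0.07  ]
top [341.5 195. ] 53 [ 0.5908 -0.0552  0.07  ]
scene [318.6 232.9] 15 [ 0.4591 -0.0068  0.07  ]
scene [258.3 246.5] 140 [ 0.6027 -0.0496  0.07  ]
scene [286.2 243.1] 21 [ 0.5432 -0.0212  0.07  ]
scene [270.6 261.6] 135 [0.6077 0.0124 0.07  ]
scene [283.3 276.7] 141 [0.6116 0.071  0.07  ]
scene [311.6 309.1] 171 [0.6174 0.1866 0.07  ]
hole [0.6081 0.1245 0.045 ]
[[170 175 176 177 210 231 231 231 232 232 231 230 230 230 229 228 228 228
  227 227 226 221]
 [164 166 166 166 170 175 209 230 229 230 230 230 230 230 230 229 230 230
  230 230 230 229]
 [177 176 176 175 173 173 178 179 212 232 232 231 230 230 229 227 228 228
  227 227 228 228]
 [186 186 186 185 185 185 185 181 208 218 208 228 238 239 238 238 238 238
  237 236 236 235]
 [183 185 184 184 185 185 184 170 151 141 138 154 218 242 243 243 243 243
  244 243 242 242]
 [171 171 172 173 174 173 161 143 122 111 1
[... 187 characters left out ...]
7 107 124 168 218 232 232 232
  231 231 231 232]
 [175 174 175 175 175 176 160 125 103 106  92  70 133 214 236 237 237 237
  237 237 236 237]
 [175 175 175 176 175 177 173 152 119  84  44  91 195 236 238 237 238 238
  237 238 237 237]
 [177 178 178 178 178 177 214 234 228 203 201 227 236 237 237 237 237 237
  238 237 238 238]
 [170 171 171 208 231 232 233 233 229 226 226 228 228 229 231 231 231 232
  233 234 235 235]
 [227 227 227 229 230 230 231 231 230 230 230 230 230 230 230 231 231 231
  231 231 231 231]
 [231 230 230 230 230 229 230 230 230 230 230 230 231 230 230 231 230 230
  231 230 230 230]
 [234 234 233 233 232 232 232 232 232 231 232 231 230 230 230 229 229 227
  227 228 228 227]]
```

View pics/c.png

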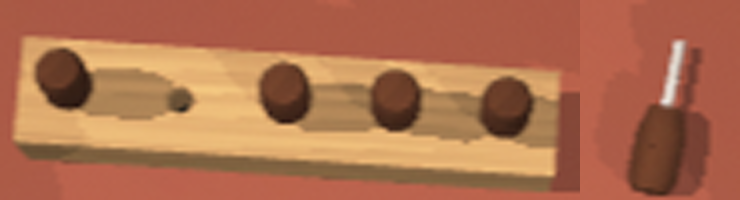

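Crop: the stray handle is centred near (415,267), and the hole is at (260,190), just left of a shadow's end. I'll refine the handle centre and then work out the moves.

```bash
python3 - <<'E'
from h import *
from rig import status
for n,roi in (("top",(400,230,432,285)),("scene",(265,195,295,220))):
    p=np.load(n+"0.npz")["p"]; x0,y0,x1,y1=roi; s=p[y0:y1,x0:x1].astype(int)
    m=((s[:,:,0]<118)&(s[:,:,2]<50)).astype(np.uint8)
    k,_,st,ce=cv2.connectedComponentsWithStats(m); i=1+np.argmax(st[1:,4])
    c=ce[i]+[x0,y0]; print(n,c,st[i],ray(n,c,.014))
t=np.array([0.437,-0.222]);print("guess",ray("top",(414.5,267.3),.014))
print("hole scene guess brush/last", [ray("top",q,z).round(3) for q,z in (((350,265),.015),((510,180),.09),((520,250),.02))])
E
```

```text
top [414.54330709 267.34251969] [  7  26  15  23 254] [ 0.43833364 -0.22162192  0.014     ]
scene [278.29885057 206.64942529] [  2   6  21  12 174] [ 0.44046503 -0.22097197  0.014     ]
guess [ 0.43842935 -0.22152746  0.014     ]
hole scene guess brush/last [array([ 0.444, -0.077,  0.015]), array([ 0.619, -0.416,  0.09 ]), array([ 0.477, -0.459,  0.02 ])]
```

Request:
arm_command:
  deltas: [-1, 0.0335, -0.0272, 0, 0, -1, 0.0335, -0.0272, 0, 0, -1, 0.0335, -0.0272, 0, 0, -1, 0.0335, -0.0272, 0, 0, -1, 0.0335, -0.0272, 0, 0, -1, 0.0335, -0.0272, 0, 0, -1, 0.0335, -0.0272, 0, 0, -1, 0.0335, -0.0272, 0, 0, -1, 0.0335, -0.0272, 0, 0, -1, 0.0335, -0.0272, 0, 0, -1, 0.0335, -0.0272, 0, 0, -1, 0, 0, 0, 0]

```text
time: 1.6
position: [0.4395, -0.2199, 0.2223]
tool_rot: [0.992, 0.129, -0.0, -0.001]
ft_force: [-0.0, 0.5, -0.1]
grip_width: 0.0004
grip_force: 0.0
```

Request:
arm_command:
  deltas: [-1, 0, 0, 0, 0, -1, 0, 0, 0, 0, -1, 0, 0, 0, 0]

```text
time: 1.98
position: [0.4382, -0.2233, 0.2225]
tool_rot: [0.992, 0.126, -0.0, 0.0]
ft_force: [-0.4, -0.5, 0.5]
grip_width: 0.0008
grip_force: 0.0
```

Request:
arm_command:
  deltas: [-1, 0, 0, 0.02, 0, -1, 0, 0, 0.02, 0, -1, 0, 0, 0.02, 0, -1, 0, 0, 0.02, 0, -1, 0, 0, 0.02, 0, -1, 0, 0, 0.02, 0, -1, 0, 0, 0.02, 0, -1, 0, 0, 0.012, 0, -1, 0, 0, 0.01, 0, -1, 0, 0, 0, 0, -1, 0, 0, 0, 0, -1, 0, 0, 0, 0]

```text
time: 3.48
position: [0.4391, -0.2226, 0.0611]
tool_rot: [0.992, 0.127, 0.0, 0.0]
ft_force: [0.1, 0.1, -0.5]
grip_width: 0.0004
grip_force: 0.0
```

```bash
python3 - <<'E'
from h import *
from rig import status
for n,(a,b,c,d) in (("top",(340,180,500,300)),("scene",(180,120,340,240))):
    p,_=imaging.camera(n); s=cv2.resize(p[b:d,a:c],(400,300),interpolation=2); np.save("x"+n,s)
cv2.imwrite("pics/near.png",np.hstack([np.load("xtop.npy"),np.load("xscene.npy")])[:,:,::-1])
o=status.get_obs();print(o["time"],o["position"])
E
```

```text
3.575 [ 0.43905178 -0.22254111  0.06101401]
```

View pics/near.png

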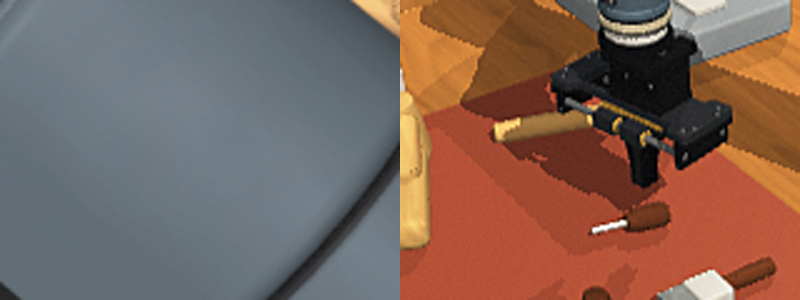

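The arm blocks the top view. The scene view shows the shut fingertips, at about (645,180) in the crop, directly above the stray handle at (648,218), with a clear gap. Now I hold still, then rise.

Request:
arm_command:
  deltas: [-1, 0, 0, 0, 0, -1, 0, 0, 0, 0, -1, 0, 0, 0, 0, -1, 0, 0, 0, 0, -1, 0, 0, 0, 0, -1, 0, 0, 0, 0, -1, 0, 0, 0, 0, -1, 0, 0, 0, 0, -1, 0, 0, 0, 0, -1, 0, 0, 0, 0, -1, 0, 0, 0, 0, -1, 0, 0, 0, 0]

```text
time: 5.08
position: [0.4387, -0.2224, 0.0606]
tool_rot: [0.992, 0.127, 0.0, -0.0]
ft_force: [-0.1, 0.7, -0.5]
grip_width: 0.0007
grip_force: 0.0
```

Request:
arm_command:
  deltas: [-1, 0, 0, 0, 0, -1, 0, 0, 0, 0, -1, 0, 0, 0, 0, -1, 0, 0, 0, 0, -1, 0, 0, 0, 0, -1, 0, 0, 0, 0, -1, 0, 0, 0, 0, -1, 0, 0, 0, 0]

```text
time: 6.08
position: [0.4388, -0.2224, 0.0605]
tool_rot: [0.992, 0.127, 0.0, 0.0]
ft_force: [-0.1, -0.7, 0.6]
grip_width: 0.0005
grip_force: 0.0
```

Request:
arm_command:
  deltas: [-1, 0, 0, -0.02, 0, -1, 0, 0, -0.02, 0, -1, 0, 0, -0.02, 0, -1, 0, 0, -0.02, 0, -1, 0, 0, -0.02, 0, -1, 0, 0, -0.02, 0, -1, 0, 0, -0.02, 0, -1, 0, 0, -0.02, 0, -1, 0, 0, 0, 0, -1, 0, 0, 0, 0]

```text
time: 7.32
position: [0.4382, -0.222, 0.2199]
tool_rot: [0.992, 0.127, -0.0, -0.0]
ft_force: [0.6, -0.0, 0.1]
grip_width: 0.0006
grip_force: 0.0
```

Request:
arm_command:
  deltas: [-1, 0.023, -0.0266, 0, 0, -1, 0.023, -0.0266, 0, 0, -1, 0.023, -0.0266, 0, 0, -1, 0.023, -0.0266, 0, 0, -1, 0.023, -0.0266, 0, 0, -1, 0.023, -0.0266, 0, 0, -1, 0.023, -0.0266, 0, 0, -1, 0.023, -0.0266, 0, 0, -1, 0.023, -0.0266, 0, 0, -1, 0.023, -0.0266, 0, 0, -1, 0.023, -0.0266, 0, 0, -1, 0, 0, 0, 0]

```text
time: 8.82
position: [0.6098, 0.1266, 0.2188]
tool_rot: [0.992, 0.129, -0.001, -0.0]
ft_force: [-1.2, -0.8, 0.0]
grip_width: 0.0006
grip_force: 0.0
```

Request:
arm_command:
  deltas: [-1, 0, 0, 0, 0, -1, 0, 0, 0, 0, -1, 0, 0, 0, 0]

```text
time: 9.2
position: [0.6096, 0.1237, 0.2205]
tool_rot: [0.992, 0.126, -0.0, 0.0]
ft_force: [-1.4, -0.7, -0.4]
grip_width: 0.0001
grip_force: 0.0
```

Request:
arm_command:
  deltas: [-1, 0, 0, 0.02, 0, -1, 0, 0, 0.02, 0, -1, 0, 0, 0.02, 0, -1, 0, 0, 0.02, 0, -1, 0, 0, 0.02, 0, -1, 0, 0, 0.01, 0, -1, 0, 0, 0, 0, -1, 0, 0, 0, 0]

```text
time: 10.2
position: [0.6105, 0.1244, 0.1114]
tool_rot: [0.992, 0.127, 0.001, 0.0]
ft_force: [-0.3, 0.6, -0.2]
grip_width: 0.0001
grip_force: 0.0
```

```bash
python3 - <<'E'
from h import *
p,_=imaging.camera("scene"); cv2.imwrite("pics/near2.png",cv2.resize(p[170:370,180:420],(720,600),interpolation=2)[:,:,::-1])
E
```

```text
(no output)
```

View pics/near2.png

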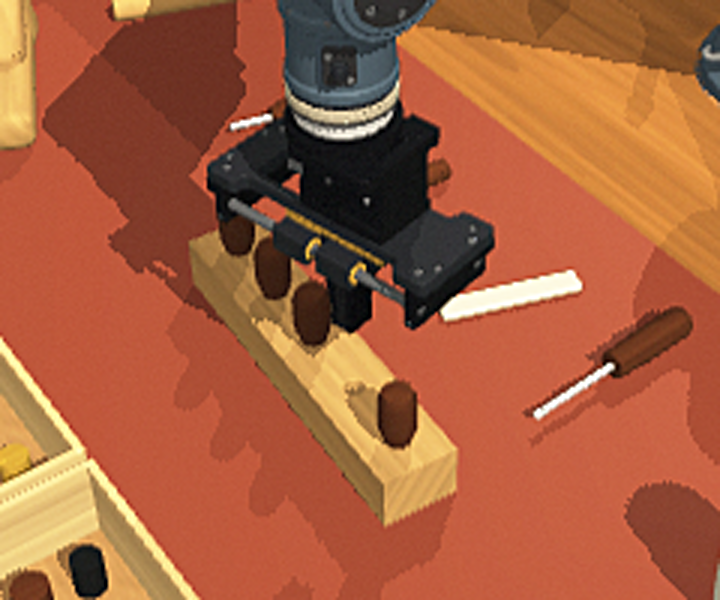

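The fingertips, at about (350,325) in the crop, are straight above the hole near (352,385), midway between the handles at (312,315) and (398,412). I lower the last 3 cm and hold.

Request:
arm_command:
  deltas: [-1, 0, 0, 0.01, 0, -1, 0, 0, 0.01, 0, -1, 0, 0, 0.01, 0, -1, 0, 0, 0, 0, -1, 0, 0, 0, 0, -1, 0, 0, 0, 0, -1, 0, 0, 0, 0, -1, 0, 0, 0, 0, -1, 0, 0, 0, 0, -1, 0, 0, 0, 0, -1, 0, 0, 0, 0, -1, 0, 0, 0, 0]

```text
time: 11.75
position: [0.6099, 0.1246, 0.0806]
tool_rot: [0.992, 0.127, 0.0, 0.0]
ft_force: [0.5, -0.2, -1.3]
grip_width: 0.0006
grip_force: 0.0
```

Request:
arm_command:
  deltas: [-1, 0, 0, 0, 0, -1, 0, 0, 0, 0, -1, 0, 0, 0, 0, -1, 0, 0, 0, 0, -1, 0, 0, 0, 0, -1, 0, 0, 0, 0, -1, 0, 0, 0, 0, -1, 0, 0, 0, 0, -1, 0, 0, 0, 0, -1, 0, 0, 0, 0, -1, 0, 0, 0, 0, -1, 0, 0, 0, 0]

```text
time: 13.25
position: [0.6098, 0.1246, 0.0806]
tool_rot: [0.992, 0.127, -0.0, -0.0]
ft_force: [0.7, -0.6, -0.9]
grip_width: 0.0003
grip_force: 0.0
```

Request:
arm_command:
  deltas: [-1, 0, 0, -0.02, 0, -1, 0, 0, -0.02, 0, -1, 0, 0, -0.02, 0, -1, 0, 0, -0.02, 0, -1, 0, 0, -0.02, 0, -1, 0, 0, -0.02, 0, -1, 0, 0, -0.02, 0, -1, 0, 0, -0.02, 0, -1, 0, 0, -0.01, 0, -1, 0, 0, 0, 0, -1, 0, 0, 0, 0, -1, 0, 0, 0, 0]

```text
time: 14.75
position: [0.6093, 0.1245, 0.2495]
tool_rot: [0.992, 0.127, -0.001, -0.0]
ft_force: [-0.9, 0.2, 0.2]
grip_width: 0.0003
grip_force: 0.0
```

```bash
python3 -c "
from rig import order
print(order.hand_in())"
```

```text
the job is handed in; nothing more can be done
None
```

The job is handed in: the fingertips held about 3 cm above the stray awl's handle, then about 3.5 cm above the empty hole, each for over two seconds. I saw no sign of contact, and the hand finished with its fingertips about 25 cm above the bench; the hand-in returned no verdict.

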